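# Bring the bench laser up in the right order

## Robot

A 7-joint arm with a two-finger parallel gripper is mounted at the origin on the work surface. World frame = base frame: x ahead of the robot, y to its left, z up, the work surface at z = 0. Lengths are in m, angles in rad, forces in N, time in s.
With the tool pointing down it reaches from about 0.425 to 1.025 m from the base axis. Payload 9.4 kg.
Tool frame: the origin (TCP) lies midway between the tips of the shut fingers; the grasp point (between the pads) lies 19 mm behind it; z points along the fingers, y is the line along which they close (so a half turn about z gives the same grasp; the last joint's range is limited). The gripper opens to 93 mm and grips with 3 to 60 N. Pads are 15 mm wide; open, the fingers measure 128 mm over their backs; the gripper's body (75 mm by 188 mm) begins 65 mm behind the grasp point.
Start: joints at [-1.292, 0.599, -0.003, 1.599, 0.002, 0.943, -0.08], TCP at [0.253, 0.68, 0.219] pointing down, gripper open.
Joint ranges: [-2.57, 2.57], [-0.35, 1.97], [-1.29, 1.29], [0.11, 2.56], [-1.05, 4.19], [0.11, 1.86], [-2.63, 2.63]. Speed limits (rad/s): [2.22, 2.22, 3.01, 3.01, 3.14, 3.14, 3.14].

## Interface

Orientations are given as a rotation vector (axis times angle).
In Python, from station import arm gives the robot as it stands. The module is installed in compiled form; this text tells all that it offers.
- The arm moves only by the shell command python3 -m creep 'ROWS' [FORCE]. ROWS is JSON, a list of rows, each a list of 5 numbers: the closure, from -1 (fully open) to 1 (shut), then the shift along the world's x, y, z in m, then the turn about the world's z in rad. A call has 1 to 20 rows; each row is the pose to reach, as a shift and turn from the pose commanded when the call began; what a row does not reach only later rows make up. A row lasts 1/8 s, in which the tool goes at most 62.5 mm and 10.7 degrees, less where a joint would pass 70% of its speed; a pose out of reach is approached as far as the arm can. A call with a gripper value outside its range is refused whole. The fingers move at their own pace and stop on an object; FORCE is the grip in N (left out, the last holds). Time passes only in rows, so rows that repeat a pose let the fingers close. It gives the time, the measured TCP pose, the force, the opening and the grip force at its end, in the units of the state.
- arm.state(): the state, without advancing time (a new reading comes with each control period).
- arm.capture(name): name is "scene" or "top" or "wrist"; returns the picture (420x560x3 uint8, red, green, blue); there is no depth.
- arm.get_calibration(name): a dict with "vertical_fov" (degrees; the focal length in pixels is half the picture's height over the tangent of half this angle, whatever the lens; pixels are square), "cx", "cy" (the principal point, pixels), "k1" (the pictures are not rectified: a ray, as slopes to the right and down, at radius r is drawn at 1 + k1 r^2 times it, then the intrinsics apply), "pose" (4x4, takes a point from camera to world coordinates). Camera axes: x right, y down, z forward; pixel columns grow to the right and rows downward; lengths in m; the calibration is good to about 2 mm. A picture is of the moment at which its call begins: read the wrist's pose just before it. get_calibration takes no time and is no camera call; for the wrist camera it gives the pose at the moment of the call.
- arm.close_job(): hands the job in; it is judged then, once.
The state is a dict: "clock": time; "joints": joint angles; "qvel": joint speeds; "tau": joint torques, N m; "eef_pos": TCP position; "tcp_rot": TCP orientation; "force": force on the tool from outside, world axes, zero at the start; "wrist_torque": the same for the moment, N m; "opening": finger opening in m; "gripper_force": force on a finger pad.
Only numpy, scipy, OpenCV 4.12 (cv2) and the standard library are available. Lean on these libraries where they do the work, as an engineer would, in place of code of your own. Each camera call takes 0.05 s, during which the arm holds its last target. There are 200 camera calls.

## Task

Bring the laser up in the safe order by pressing: on the sloping laser controller press the raised far end of the power rocker fully down, then press the big round metal emission button fully down and keep it down without a break for at least two seconds, and only then press the raised end, on the connector side, of the rocker on the small loose shutter box fully down, so that both rockers are left on. Do not press the two small square current keys or the emergency-stop mushroom. Everything is only pressed where it stands: do not pick up or shove the shutter box, and leave the other things on the table as they are.

Things in the scene. Friction and masses are not known exactly. Their poses are not given: they have to be found in the camera images.
- controller: Laser controller: dark grey desk console fixed to the table, 190 mm deep (x), 240 wide (y), its light grey panel sloping 15 degrees, 45 mm high at the front (-x), 96 at the rear. Origin: centre of underside; +y left seen from the robot. Power rocker at the left, emission button at the right; 76 mm behind that button a key stands 32 mm out of its lock. Yaw up to 0.2 rad.
- power_rocker (a joint): Power rocker on the controller. Grey V-shaped rocker key, 32 by 23 mm, in a black bezel 39 by 30 mm. Value in rad: 0 off, far half raised (end 6 mm above the level near half); 0.4 on, far half level; above 0.34 is fully on. Stays where left; 2 to 3 N at the end moves it. Pressed level, its face is 4.7 mm above the panel, 2 mm above the bezel, so a broad fingertip can push it home.
- power_rocker_pad (a point): Middle of the face of the power rocker's far (upper, raised) half, the half to press; 8 mm from the valley, 8 mm from the end. Moves with the key, about 3 mm down. While the rocker is off its z axis is the outward normal of the sloping panel, x runs up the slope from the rocker's near end to its far end, y left.
- emission (a joint): Emission button: value in m that it is pressed in; 0 up, 0.005 fully down at about 4.5 N, a spring returns it. Above 0.0035 counts as down.
- emission_top (a point): Centre of the top of the emission button: round metal button 24 mm across in a steel ring 33 mm across, its top 9.5 mm above the panel (6.7 mm above the ring). The point's z axis is the outward normal of the sloping panel (press along -z), x up the slope, y to the left; it moves with the button.
- current_down (a joint): Right one of two white current keys, 12 mm square, 7 mm above the panel, below the display: 40 mm down the slope from the panel's centre, 2 mm right of its middle line. Value in m pressed in, 0 to 0.003; leave it alone (beyond 0.0015 counts as pressed).
- current_up (a joint): The left one of the two square current keys, 24 mm to the left of the other, the same in all else; leave it alone.
- shutter_box: Shutter box: loose aluminium box, about 0.75 kg, on rubber feet, 76 mm (x) by 100 mm (y), top 41 mm above the table, one rocker on top (centre 10 mm to +y) and a small lamp 30 mm to -y. Origin: centre of the underside; x towards the two round connectors. Left or right of the controller, yaw up to 0.7 rad. May slip up to 30 mm, must not be lifted.
- shutter_rocker (a joint): Rocker on the shutter box. Grey V-shaped rocker key, 32 by 23 mm, in a black bezel 39 by 30 mm. Value in rad: 0 off, far half raised (end 6 mm above the level near half); 0.4 on, far half level; above 0.34 is fully on. Stays where left; 2 to 3 N at the end moves it. Pressed level, its face is 4.7 mm above the panel, 2 mm above the bezel, so a broad fingertip can push it home.
- shutter_rocker_pad (a point): Middle of the face of the shutter rocker's far (connector side, raised) half, the half to press; 8 mm from the valley, 8 mm from the end. Moves with the key, about 3 mm down. While the rocker is off its axes are the box's: z up, x from the rocker's near end to its far end.
- estop_box: Emergency-stop station screwed to the table, grey box 66 mm square with a red mushroom head 40 mm across, 82 mm high over all; origin: centre of the underside. It stands on the other side of the controller from the shutter box.
- estop (a joint): Emergency-stop mushroom: value in m pressed down, 0 up, 0.006 down; leave it alone: beyond 0.002 counts as pressed.
- lens_post: Loose lens on a post: foot 58 mm across, 122 mm high; origin: centre of the underside. Leave it alone.
- mirror_post: Loose mirror mount on a post: foot 58 mm across, 129 mm high, mount 50 mm square; origin: centre of the underside. Leave it alone.
- hex_driver: Loose hex driver lying on the table, 170 mm long along its x; origin at its middle on the table. Leave it alone.
- fork_clamp: Loose steel fork clamp, 80 by 32 mm, 16 mm high; origin: centre of the underside. Leave it alone.
- lens_cap: Loose white plastic ring, 52 mm across, 12 mm high; origin: centre of the underside. Leave it alone.
- lens_case: Loose flat lens case, 58 mm square, 26 mm high; origin: centre of the underside. Leave it alone.
Not all that is in view belongs to the job. What is shaped like the shutter_box but blue or purple is not meant.

How it is judged:
On the way, in this order (a step that is already met when the one before it is completed fails the run):
1. the power rocker is pressed fully on (value of joint power_rocker above 0.34 rad), for 0.2 s.
2. with the power on, the emission button is kept down for two seconds (value of joint emission above 0.0035 m and value of joint power_rocker above 0.34 rad), for 2 s.
3. the shutter rocker is pressed fully on (value of joint shutter_rocker above 0.34 rad), for 0.2 s.
At the end, for the whole second after the job is handed in: both rockers are fully on (above 0.34 rad), the emission button is up again, and the shutter box stands at rest flat on the table within 30 mm of where it began (value of joint each of power_rocker, shutter_rocker above 0.34 rad and value of joint emission below 0.0015 m and distance of shutter_box from where it was at the start of the episode below 0.03 m and height (world z) of shutter_box below 0.006 m and angle between shutter_box's own z axis and vertical below 0.05 rad and linear speed of shutter_box below 0.02 m/s); the robot touches nothing.
It fails at once if the emission button is pressed before the power is on (value of joint emission above 0.0025 m and value of joint power_rocker below 0.3 rad).
It fails at once if a current key is pressed (value of joint any of current_down, current_up above 0.0015 m).
It fails at once if the emergency stop is pressed (value of joint estop above 0.002 m).
It fails at once if the shutter box is lifted, tipped or shoved more than 30 mm (height (world z) of shutter_box above 0.01 m or angle between shutter_box's own z axis and vertical above 0.2 rad or distance of shutter_box from where it was at the start of the episode above 0.03 m).
It fails at once if another thing on the table is moved more than 25 mm or lifted (distance of any of lens_post, mirror_post, hex_driver, fork_clamp, lens_cap, lens_case from where it was at the start of the episode above 0.025 m).
It also fails if it takes over 48 s, if anything falls off the work surface, if the arm or the gripper's body presses on something with over 40 N, if the wrist force passes 120 N, or if a joint passes its speed limit or range.

## Working session

There is one attempt and no reset: what is moved stays moved. The work goes in short steps, Python scripts to look and compute and a shell command to move; the robot and the scene stay as the last step left them, time stands still between calls to the robot, and variables do not carry over. Pictures are saved under pics/ and viewed, at most 10 in all, crops included, and the job is handed in when it is done.

```bash
mkdir -p pics
cat > h.py <<'E'
import numpy as np, cv2
from station import arm
def cam(n):
    c=arm.get_calibration(n); f=210/np.tan(np.radians(c["vertical_fov"])/2)
    return c,f
def ray(n,u,v,c=None):
    if c is None: c,_=cam(n)
    f=210/np.tan(np.radians(c["vertical_fov"])/2)
    d=np.array([(u-c["cx"])/f,(v-c["cy"])/f]); s=d.copy()
    for _ in range(30): s=d/(1+c["k1"]*(s@s))
    P=np.array(c["pose"]); return P[:3,3],P[:3,:3]@np.array([*s,1])
def onz(n,u,v,z,c=None):
    o,r=ray(n,u,v,c); return o+r*(z-o[2])/r[2]
def proj(n,p,c=None):
    if c is None: c,_=cam(n)
    f=210/np.tan(np.radians(c["vertical_fov"])/2)
    P=np.array(c["pose"]); q=P[:3,:3].T@(np.array(p)-P[:3,3]); s=q[:2]/q[2]
    s=s*(1+c["k1"]*(s@s)); return s*f+[c["cx"],c["cy"]]
def save(n,f):
    im=arm.capture(n); cv2.imwrite(f,im[:,:,::-1]); return im
E
python3 - <<'E'
from h import *
a=save("scene","pics/s.png");b=save("top","pics/t.png")
for n in("scene","top","wrist"):
    c=arm.get_calibration(n);print(n,c["vertical_fov"],c["k1"],c["cx"],c["cy"],np.round(c["pose"],3).tolist())
s=arm.state();print(s["clock"],s["eef_pos"],s["tcp_rot"],s["opening"])
E
```

```text
scene 49.644255832705944 -0.12506733786831775 280.4746278608014 198.50964550069736 [[-0.294, 0.763, -0.575, 1.296], [0.956, 0.227, -0.187, 0.257], [-0.012, -0.605, -0.796, 1.325], [0.0, 0.0, 0.0, 1.0]]
top 48.06246255798298 0.010277358232123467 273.5406804973284 209.60021187111477 [[0.007, -0.998, 0.06, 0.335], [-1.0, -0.006, 0.01, -0.033], [-0.01, -0.06, -0.998, 1.31], [0.0, 0.0, 0.0, 1.0]]
wrist 65.43445656689937 0.02546175818556544 278.3324537312493 210.0618139080009 [[0.348, 0.905, 0.247, 0.183], [0.938, -0.335, -0.093, 0.705], [-0.002, 0.264, -0.965, 0.384], [0.0, 0.0, 0.0, 1.0]]
0.1 [0.25238228 0.67918803 0.21785247] [-5.55785843e-01 -3.09190475e+00  2.21169103e-03] 0.09309916739804755
```

View pics/t.png

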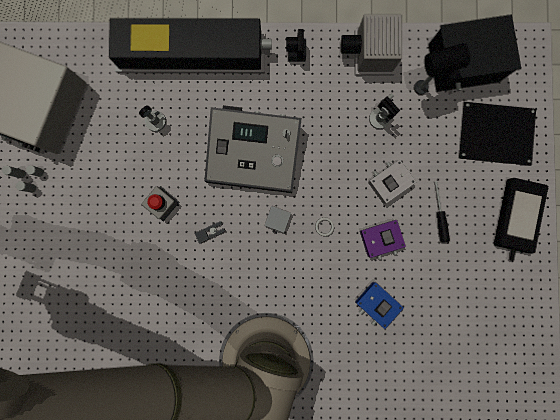

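View pics/s.png

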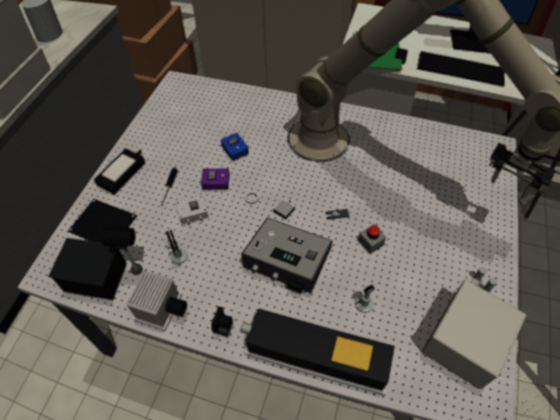

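The top view shows the controller at about (255,150), with the power rocker at (222,147), the emission button at (277,160) and the key at (287,134). The e-stop is at (157,203). There are three shutter-like boxes: grey aluminium (391,183), purple (383,240) and blue (380,305). The grey one fits because blue and purple are excluded. I'll confirm it in an enlarged crop.

Run:
```python
import cv2
a=cv2.imread("pics/t.png")
c1=cv2.resize(a[95:205,200:310],(560,560),interpolation=cv2.INTER_CUBIC)
c2=cv2.resize(a[155:210,362:417],(240,240),interpolation=cv2.INTER_CUBIC)
import numpy as np
o=np.zeros((560,800,3),np.uint8);o[:,:560]=c1;o[:240,560:]=c2
cv2.imwrite("pics/c.png",o)
```

```text
(no output)
```

View pics/c.png

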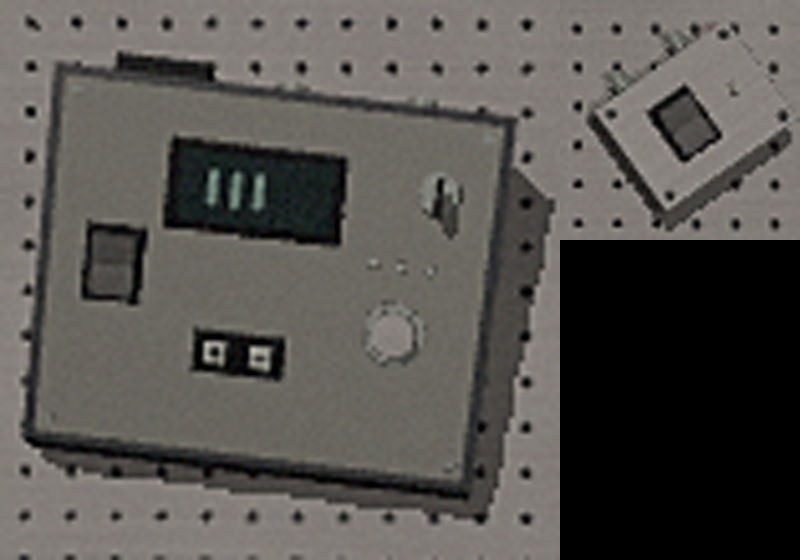

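The crop confirms the bare-aluminium box as the shutter_box: its connectors face up-left, the rocker is at top px (390.6,183.2) and the lamp is to its right. On the controller, the power rocker is at (222.2,146.7) and the emission button at (277.0,160.6). Next I fit poses.

```bash
cat >> h.py <<'E'
from scipy.optimize import least_squares
T=np.tan(np.radians(15))
def fitc(n,px,c=None):  # corners order: rear-left, rear-right, front-right, front-left
    L=np.array([[.095,.12,.096],[.095,-.12,.096],[-.095,-.12,.045],[-.095,.12,.045]])
    def w(p): 
        C,S=np.cos(p[2]),np.sin(p[2]); return (np.array([[C,-S,0],[S,C,0],[0,0,1]])@L.T).T+[p[0],p[1],0]
    r=least_squares(lambda p:np.concatenate([proj(n,q,c)-u for q,u in zip(w(p),px)]),[.55,0,0])
    return r.x,r.fun
def onpanel(n,u,v,p,h,c=None): # h above panel along normal
    o,r=ray(n,u,v,c); d=np.array([np.cos(p[2]),np.sin(p[2])])
    nn=np.array([-d[0]*np.sin(np.radians(15)),-d[1]*np.sin(np.radians(15)),np.cos(np.radians(15))])
    q=np.array([p[0],p[1],.045+.095*T])+nn*h
    return o+r*((q-o)@nn)/(r@nn)
E
python3 - <<'E'
from h import *
k=lambda a:(200+a[0]/5.09,95+a[1]/5.09)
p,f=fitc("top",[k(a) for a in[(58,65),(515,120),(467,492),(30,433)]])
print(p,np.round(f,1))
print("rocker",onpanel("top",222.2,146.7,p,.004),"em",onpanel("top",277,160.6,p,.0095))
print("sh",onz("top",390.6,183.2,.046), "purple",onz("top",383,240,.04),"lens/mirror",onz("top",380,122,0.01))
E
```

```text
[ 0.56821089  0.03719272 -0.11875634] [-0.3 -0.8  0.9 -0.5  0.8  0.3 -1.5  0.9]
rocker [0.57625153 0.11722594 0.07419486] em [ 0.53975716 -0.02832582  0.07479979]
sh [ 0.48474772 -0.33403406  0.046     ] purple [ 0.33217035 -0.31389138  0.04      ] lens/mirror [ 0.66031575 -0.31447343  0.01      ]
```

```bash
python3 -m creep '[[1,0.07,-0.16,0,0.06],[1,0.13,-0.31,0,0.12],[1,0.27,-0.61,-0.04,0.237],[1,0.27,-0.61,-0.04,0.237],[1,0.27,-0.61,-0.04,0.237],[1,0.27,-0.61,-0.04,0.237],[1,0.27,-0.61,-0.04,0.237],[1,0.27,-0.61,-0.04,0.237],[1,0.27,-0.61,-0.04,0.237],[1,0.27,-0.61,-0.04,0.237],[1,0.27,-0.61,-0.04,0.237],[1,0.27,-0.61,-0.04,0.237],[1,0.27,-0.61,-0.04,0.237],[1,0.27,-0.61,-0.04,0.237]]' 20
python3 - <<'E'
from h import *
import json
c=arm.get_calibration("wrist");json.dump({k:(np.array(v).tolist()) for k,v in c.items()},open("w1.json","w"))
a=save("wrist","pics/w1.png");cv2.imwrite("pics/w1b.png",cv2.resize(a[:,:,::-1],(800,600),interpolation=cv2.INTER_CUBIC))
s=arm.state();print(s["clock"],s["eef_pos"],s["tcp_rot"],s["opening"],s["force"])
E
```

```text
clock: 1.85
eef_pos: [0.5221, 0.0711, 0.1786]
tcp_rot: [-0.183, -3.136, -0.001]
force: [0.4, 0.4, -0.1]
opening: 0.0005
gripper_force: 0.0
1.9 [0.52216936 0.07106451 0.17867946] [-1.82716734e-01 -3.13625762e+00 -6.34811170e-04] 0.00024310523488927854 [-0.97938589  0.22661204 -0.10649536]
```

View pics/w1b.png

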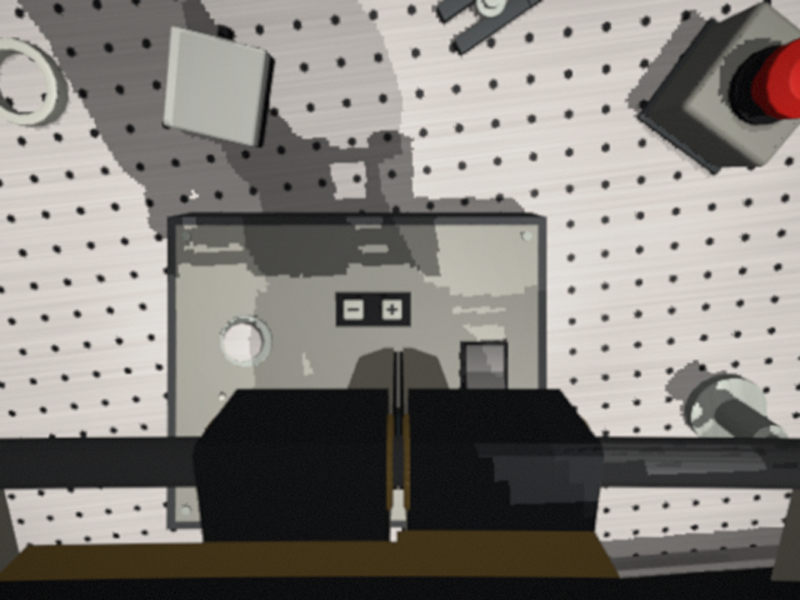

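The wrist view shows the emission button top at about (243,341) of the 800-wide picture, the front edge of the power rocker's bezel at row 341 spanning columns 460-507, and the current keys at (354,310) and (392,310). The fingers hide the far half of the rocker.

Run:
```python
from h import *
import json
c=json.load(open("w1.json"));g=0.7
L=[(169,528),(169,216),(545,216)]
# fit with 3 corners: rear-right, front-right, front-left
Lc=np.array([[.095,-.12,.096],[-.095,-.12,.045],[-.095,.12,.045]])
def w(p):
    C,S=np.cos(p[2]),np.sin(p[2]);return (np.array([[C,-S,0],[S,C,0],[0,0,1]])@Lc.T).T+[p[0],p[1],0]
r=least_squares(lambda p:np.concatenate([proj("wrist",q,c)-np.array(u)*g for q,u in zip(w(p),L)]),[.57,.04,-.12])
p=r.x;print(p,np.round(r.fun,1))
cp=[onpanel("wrist",u*g,v*g,p,h,c) for u,v,h in[(243,341,.0095),(460,341,.0027),(507,341,.0027),(354,310,.007),(392,310,.007)]]
C,S=np.cos(p[2]),np.sin(p[2]);R=np.array([[C,S],[-S,C]])
for q in cp: print(np.round(q,4),"local",np.round(R@(q[:2]-p[:2]),4))
for q in (np.array([.5763,.1172]),np.array([.5398,-.0283])): print("top",R@(q-p[:2]))
```

```text
[ 0.56712722  0.04093475 -0.11240271] [-0.7  0.7 -1.1  0.3  1.9 -0.4]
[ 0.5373 -0.0261  0.0744] local [-0.0221 -0.07  ]
[0.5552 0.1068 0.0681] local [-0.0193  0.0641]
[0.5585 0.1361 0.0681] local [-0.0192  0.0936]
[0.5276 0.0433 0.0671] local [-0.0396 -0.0021]
[0.5303 0.0667 0.0671] local [-0.0395  0.0215]
top [0.00056051 0.07681285]
top [-0.01938897 -0.07186304]
```

```bash
python3 -m creep '[[1,0.061,0.047,-0.02,0],[1,0.061,0.047,-0.04,0],[1,0.061,0.047,-0.088,0],[1,0.061,0.047,-0.088,0],[1,0.061,0.047,-0.088,0]]'
python3 -m creep '[[1,0,0,-0.004,0],[1,0,0,-0.008,0],[1,0,0,-0.011,0],[1,0,0,-0.011,0],[1,0,0,-0.011,0]]'
```

```text
clock: 2.52
eef_pos: [0.5836, 0.1171, 0.0917]
tcp_rot: [0.185, 3.136, 0.0]
force: [-0.2, 0.3, -0.1]
opening: 0.0006
gripper_force: 0.0
clock: 3.15
eef_pos: [0.5868, 0.1165, 0.0814]
tcp_rot: [0.187, 3.129, 0.002]
force: [4.7, -0.6, 6.1]
opening: 0.0004
gripper_force: 3.0
```

```bash
python3 -m creep '[[1,0.006,0,0.002,0],[1,0.006,0,0.0,0],[1,0.006,0,-0.003,0],[1,0.006,0,-0.004,0],[1,0.006,0,-0.004,0]]'
```

```text
clock: 3.78
eef_pos: [0.592, 0.1166, 0.0786]
tcp_rot: [0.187, 3.131, 0.002]
force: [-1.4, -2.6, 30.9]
opening: 0.0004
gripper_force: 14.9
```

```bash
python3 -m creep '[[1,0,0,0.05,0],[1,0.04,-0.06,0.09,0],[1,0.04,-0.07,0.09,0],[1,0.04,-0.07,0.09,0],[1,0.04,-0.07,0.09,0]]'
python3 - <<'E'
from h import *
import json
c=arm.get_calibration("wrist");json.dump({k:(np.array(v).tolist()) for k,v in c.items()},open("w2.json","w"))
a=save("wrist","pics/w2.png")[120:330,100:380];cv2.imwrite("pics/w2b.png",cv2.resize(a[:,:,::-1],(800,600),interpolation=cv2.INTER_CUBIC))
E
```

```text
clock: 4.4
eef_pos: [0.6285, 0.0477, 0.1648]
tcp_rot: [-0.185, -3.134, -0.001]
force: [0.7, 0.0, 0.5]
opening: 0.0005
gripper_force: 0.0
```

View pics/w2b.png

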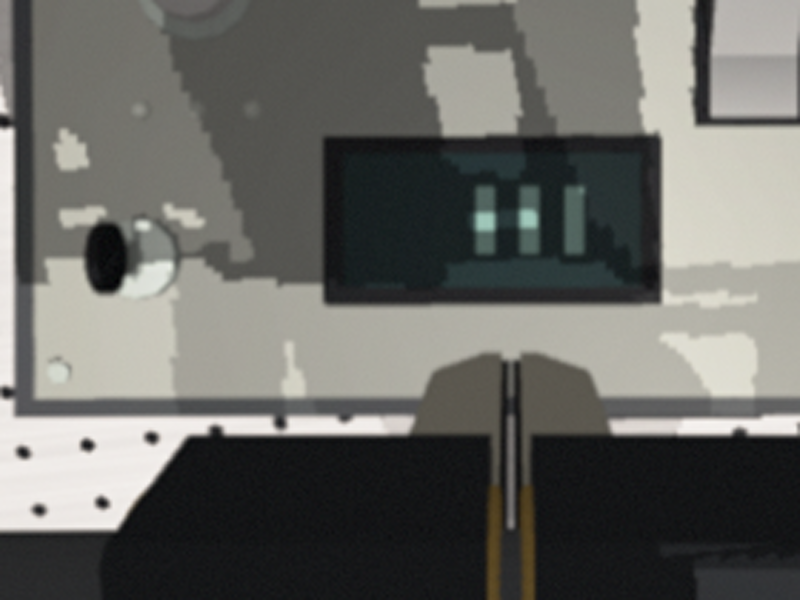

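The crop cut off the rocker at the upper right, and the emission button at the upper left. I'll take a different crop from the same picture.

Run:
```python
import cv2
a=cv2.imread("pics/w2.png")[60:180,130:420];cv2.imwrite("pics/w2c.png",cv2.resize(a,(798,330),interpolation=cv2.INTER_CUBIC))
```

```text
(no output)
```

View pics/w2c.png

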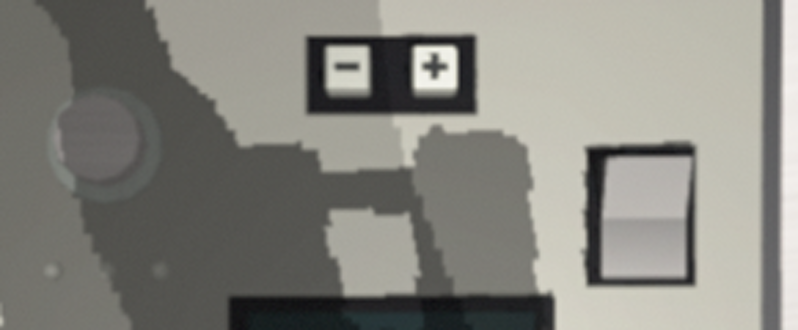

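The power rocker at (645,215) now has its near (upper) half raised and its far half level, so it is on. The emission top is at crop (98,138).

Run:
```python
from h import *
import json
c=json.load(open("w2.json"));p=[.56713,.04093,-.1124]
C,S=np.cos(p[2]),np.sin(p[2]);R=np.array([[C,S],[-S,C]])
for u,v,h in[(98,138,.0095),(105,145,.0028),(641,215,.0027),(347,66,.007),(435,66,.007)]:
    q=onpanel("wrist",130+u/2.752,60+v/2.75,p,h,c);print(np.round(q,4),np.round(R@(q[:2]-p[:2]),4))
s=arm.state();print(s["clock"],s["eef_pos"],s["force"])
```

```text
[ 0.5382 -0.0265  0.0746] [-0.0212 -0.0702]
[ 0.5398 -0.027   0.0681] [-0.0196 -0.0706]
[0.5759 0.1195 0.0732] [-0.0001  0.079 ]
[0.5269 0.0428 0.0669] [-0.0402 -0.0027]
[0.5297 0.0668 0.067 ] [-0.0401  0.0215]
4.45 [0.62841351 0.04808926 0.16470684] [-0.35551139 -0.20790044  0.01403027]
```

```bash
python3 -m creep '[[1,-0.0905,-0.0745,0,0],[1,-0.0905,-0.0745,0,0],[1,-0.0905,-0.0745,-0.03,0],[1,-0.0905,-0.0745,-0.08,0],[1,-0.0905,-0.0745,-0.08,0],[1,-0.0905,-0.0745,-0.08,0]]'
python3 -m creep '[[1,0,0,-0.006,0],[1,0,0,-0.010,0],[1,0,0,-0.013,0],[1,0,0,-0.0145,0],[1,0,0,-0.0145,0]]'
```

```text
clock: 5.2
eef_pos: [0.5391, -0.027, 0.0862]
tcp_rot: [-0.184, -3.136, -0.0]
force: [-1.1, 0.6, -0.2]
opening: 0.0007
gripper_force: 0.0
clock: 5.82
eef_pos: [0.5404, -0.0279, 0.072]
tcp_rot: [0.186, 3.133, 0.0]
force: [2.2, 0.7, 9.5]
opening: 0.0004
gripper_force: 4.5
```

Force is above the 4.5 N full-travel value, so I press slightly further and hold.

```bash
python3 -m creep '[[1,0,0,-0.001,0],[1,0,0,-0.001,0],[1,0,0,-0.001,0],[1,0,0,-0.001,0],[1,0,0,-0.001,0],[1,0,0,-0.001,0],[1,0,0,-0.001,0],[1,0,0,-0.001,0],[1,0,0,-0.001,0],[1,0,0,-0.001,0],[1,0,0,-0.001,0],[1,0,0,-0.001,0],[1,0,0,-0.001,0],[1,0,0,-0.001,0],[1,0,0,-0.001,0],[1,0,0,-0.001,0],[1,0,0,-0.001,0],[1,0,0,-0.001,0],[1,0,0,-0.001,0],[1,0,0,-0.001,0]]'
python3 -m creep '[[1,0,0,-0.001,0],[1,0,0,-0.001,0],[1,0,0,-0.001,0],[1,0,0,-0.001,0]]'
```

```text
clock: 8.32
eef_pos: [0.5405, -0.0279, 0.0716]
tcp_rot: [0.186, 3.133, 0.0]
force: [-0.1, 0.4, 17.5]
opening: 0.0003
gripper_force: 8.7
clock: 8.82
eef_pos: [0.5406, -0.0279, 0.0713]
tcp_rot: [0.187, 3.132, 0.0]
force: [-2.4, 0.3, 27.5]
opening: 0.0004
gripper_force: 13.4
```

```bash
python3 -m creep '[[1,0,0,0.05,0],[1,0,0,0.09,0],[1,-0.015,-0.277,0.09,0.72],[1,-0.015,-0.277,0.09,0.72],[1,-0.015,-0.277,0.09,0.72],[1,-0.015,-0.277,0.09,0.72],[1,-0.015,-0.277,0.09,0.72],[1,-0.015,-0.277,0.09,0.72],[1,-0.015,-0.277,0.09,0.72],[1,-0.015,-0.277,0.09,0.72]]'
python3 - <<'E'
from h import *
import json
c=arm.get_calibration("wrist");json.dump({k:(np.array(v).tolist()) for k,v in c.items()},open("w3.json","w"))
a=save("wrist","pics/w3.png");cv2.imwrite("pics/w3b.png",cv2.resize(a[:,:,::-1],(800,600),interpolation=cv2.INTER_CUBIC))
s=arm.state();print(s["clock"],s["eef_pos"],s["tcp_rot"],s["force"])
E
```

```text
clock: 10.07
eef_pos: [0.5244, -0.3031, 0.1592]
tcp_rot: [-0.934, 3.0, 0.001]
force: [-0.6, -0.2, -0.3]
opening: 0.0004
gripper_force: 0.0
10.125 [ 0.52443719 -0.30325615  0.15923013] [-9.33706171e-01  2.99955404e+00  6.44726183e-04] [0.42268819 0.16029207 0.71587805]
```

View pics/w3b.png

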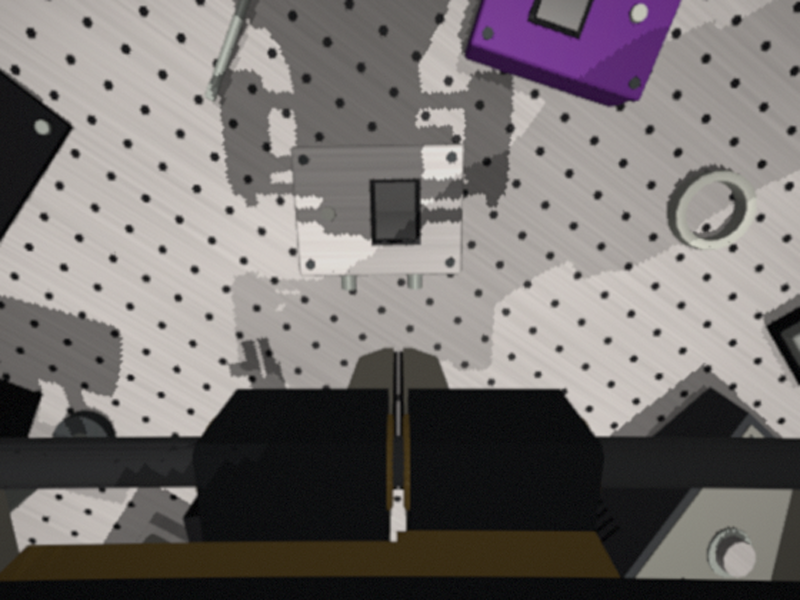

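The wrist view shows the aluminium box with its connectors at (348,282) and (415,282). The rocker bezel spans (371-420, 180-244), centred at about (396,212). The emission button is free at (738,555).

Run:
```python
from h import *
import json
c=json.load(open("w3.json"));w=lambda u,v,z:onz("wrist",u*.7,v*.7,z,c)
b=[w(371,180,.0437),w(419,180,.0437),w(420,244,.0437),w(374,245,.0437)]
k=[w(294,148,.041),w(462,146,.041),w(461,272,.041),w(301,274,.041)]
ctr=np.mean(b,0);print(ctr,np.mean(k,0))
for q in(b,k):
    d=q[3]+q[2]-q[0]-q[1];e=q[0]+q[3]-q[1]-q[2];print(np.arctan2(d[1],d[0]),np.arctan2(-e[0],e[1]),np.linalg.norm(d)/2,np.linalg.norm(e)/2)
y=.61
for z in[.0477,.05]: print(ctr[:2]+0.008*np.array([np.cos(y),np.sin(y)]))
r=arm.state()["tcp_rot"];print("tool yaw",2*np.arctan2(.9337,2.9996))
```

```text
[ 0.4833355  -0.33203795  0.0437    ] [ 0.48890286 -0.34019833  0.041     ]
0.6347427945559804 -2.526419239901839 0.03775264225546317 0.027927040154529372
0.6178861197525737 -2.524937112067888 0.07422692333987205 0.09820262114516752
[ 0.48989268 -0.32745501]
[ 0.48989268 -0.32745501]
tool yaw 0.6035366326555408
```

```bash
python3 -m creep '[[1,-0.0317,-0.0222,-0.03,0.015],[1,-0.0317,-0.0222,-0.07,0.015],[1,-0.0317,-0.0222,-0.097,0.015],[1,-0.0317,-0.0222,-0.097,0.015],[1,-0.0317,-0.0222,-0.097,0.015]]'
python3 -m creep '[[1,0,0,-0.006,0],[1,0,0,-0.010,0],[1,0,0,-0.013,0],[1,0,0,-0.015,0],[1,0,0,-0.0165,0],[1,0,0,-0.0165,0]]'
```

```text
clock: 10.75
eef_pos: [0.4931, -0.3267, 0.063]
tcp_rot: [-0.954, 2.992, -0.001]
force: [0.4, -0.8, 0.6]
opening: 0.0006
gripper_force: 0.0
clock: 11.5
eef_pos: [0.493, -0.3271, 0.046]
tcp_rot: [-0.953, 2.992, -0.001]
force: [1.7, 2.9, 6.1]
opening: 0.0007
gripper_force: 3.0
```

Just at the level height; a little more push to be sure it's home.

```bash
python3 -m creep '[[1,0,0,-0.001,0],[1,0,0,-0.0015,0],[1,0,0,-0.0015,0],[1,0,0,-0.0015,0]]'
```

```text
clock: 12.0
eef_pos: [0.4931, -0.3271, 0.0458]
tcp_rot: [-0.953, 2.992, -0.002]
force: [0.2, 4.0, 21.2]
opening: 0.0007
gripper_force: 10.6
```

```bash
python3 -m creep '[[1,0,0,0.03,0],[1,0,0,0.07,0],[1,0.032,0.022,0.115,0],[1,0.032,0.022,0.115,0],[1,0.032,0.022,0.115,0],[1,0.032,0.022,0.115,0]]'
python3 - <<'E'
from h import *
b=cv2.imread("pics/w3.png");t=arm.capture("top")[:,:,::-1]
a=arm.capture("wrist")[:,:,::-1];cv2.imwrite("pics/w4.png",a)
r=lambda x,s:cv2.resize(x,s,interpolation=cv2.INTER_CUBIC)
o=np.vstack([np.hstack([r(b[95:205,195:335],(400,300)),r(a[95:205,195:335],(400,300))]),np.hstack([r(t[95:215,200:360],(400,300)),r(t[95:215,300:460],(400,300))])])
cv2.imwrite("pics/e.png",o);s=arm.state();print(s["clock"],s["eef_pos"],s["force"])
E
```

```text
clock: 12.75
eef_pos: [0.5226, -0.3056, 0.1577]
tcp_rot: [0.95, -2.992, -0.002]
force: [-0.1, 0.2, 1.0]
opening: 0.0003
gripper_force: 0.0
12.85 [ 0.52309425 -0.30550166  0.15791473] [-0.05977967 -0.52057873  0.20715231]
```

View pics/e.png

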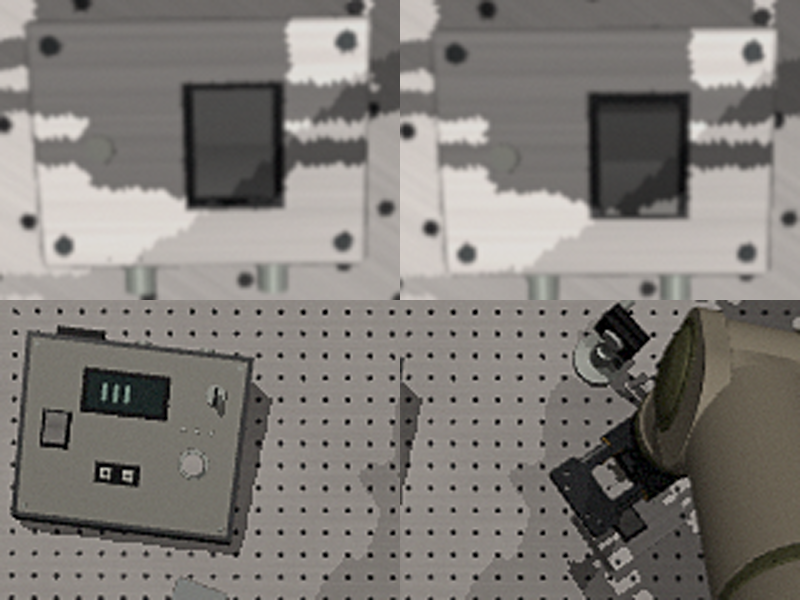

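The shutter rocker's shading and valley line have changed between the before (left) and after (right) crops. With 21 N at z = 0.0458 (level height), it is on, and the box has not moved. The power rocker is still on and the emission button is up.

```bash
python3 -c "
from station import arm
print(arm.close_job())"
```

```text
the job is handed in; nothing more can be done
None
```

The job is handed in at about 12.9 s on the robot clock: power rocker pressed on, emission button held down for about 3 s and released, then the shutter rocker pressed on; camera views and press forces agree with this, but no verdict was returned.

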